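# Set drum-brake shoes to the gauge

### The arm

A 6-joint arm with a two-finger parallel gripper is mounted at the origin on a cart in front of the work surface, level with it; the furniture and walls round the work are solid. World frame = base frame: x ahead of the robot, y to its left, z up, the work surface at z = 0. Lengths are in m, angles in degrees, forces in N, time in s.
With the tool pointing down it reaches from about 0.4 to 0.825 m from the base axis. Payload 7 kg.
Tool frame: the origin (TCP) lies between the finger pads, 19 mm behind the fingertips; this is the grasp point; z points along the fingers, y is the line along which they close (so a half turn about z gives the same grasp; the last joint's range is limited). The gripper opens to 88 mm and grips with 3 to 60 N. Pads are 19 mm wide; open, the fingers measure 130 mm over their backs; the gripper's body (78 mm by 193 mm) begins 47 mm behind the grasp point.
Start: joints at [92.252, 20.546, 0.682, 0, -70.136, -16.507], TCP at [0.166, 0.654, 0.245] pointing down, gripper open.
Joint ranges: [-176.03, 176.03], [-82.01, 121.73], [-58.28, 71.71], [-173.87, 95.51], [-174.79, -0.11], [-173.66, 173.66]. Speed limits (degrees/s): [136.94, 136.94, 172.46, 180, 180, 180].

### API

Orientations are given as [roll, pitch, yaw] about the fixed x, y, z axes, in that order (R = Rz(yaw) Ry(pitch) Rx(roll)).
In Python, from plant import get_state, capture, close_job gives the robot as it stands.
- The arm moves only by the tool apply_moves, never from a script. Its argument "targets" is a list of rows, each a list of 7 numbers: the opening, from 0 (shut) to 1 (fully open), then the shift along the tool's x, y, z normalised to -1 to 1, where 1 is 1000 mm, then the turn, a rotation vector about the tool's x, y, z normalised to -1 to 1, where 1 is 90 degrees. In form: [[claw, tx, ty, tz, ax, ay, az], ...]. A call has 1 to 20 rows; each row shifts and turns the commanded pose from where the row before left it, along the tool's axes as they then stand; what a row does not reach is not made up. A row lasts 1/12 s, in which the tool goes at most 41.7 mm and 7.16 degrees, less where a joint would pass 70% of its speed; a pose out of reach is approached as far as the arm can. A call with a number of a shift or a turn outside -1 to 1 is refused whole. A call with a gripper value outside its range is refused whole. The fingers move at their own pace and stop on an object; "newtons" is the grip in N (left out, the last holds). Time passes only in rows, so rows that do not move let the fingers close. It gives the time, the measured TCP pose, the force, the opening and the grip force at its end, in the units of the state.
- get_state(): the state, without advancing time (a new reading comes with each control period).
- capture(name): name is "scene" or "top"; returns a dict with "frame" (400x640x3 uint8, red, green, blue), "range_z" (400x640 float32, m along the optical axis (not along the pixel's ray), 0 where there is no reading), "camera_matrix" (3x3 intrinsics, pixels), "T" (4x4, takes a point from camera to world coordinates). Camera axes: x right, y down, z forward; pixel columns grow to the right and rows downward; lengths in m; the calibration is good to about 2 mm. A picture is of the moment at which its call begins.
- close_job(): hands the job in; it is judged then, once.
The state is a dict: "time_s": time; "joints": joint angles; "qd": joint speeds; "joint_torque": joint torques, N m; "tcp_pos": TCP position; "eef_rot": TCP orientation; "contact_force": force on the tool from outside, world axes, zero at the start; "moment": the same for the moment, N m; "gripper_width": finger opening in m; "gripper_force": force on a finger pad.
Only numpy, scipy, OpenCV 4.12 (cv2) and the standard library are available. Lean on these libraries where they do the work, as an engineer would, in place of code of your own. Each camera call takes 0.05 s, during which the arm holds its last target. There are 200 camera calls.

### The job

The drum brake on the bench has to be set to its shoe gauge. First push the handbrake lever's upturned tab outward with a fingertip until the lever is fully home against its peg; then roll the knurled adjuster wheel under a fingertip until the outer faces of both brake linings line up with the inner faces of the gauge's two curved jaws, neither short of them nor past them. Do not pinch the lever or the wheel, and leave the tools and containers round the brake where they are.

Things in the scene. Friction and masses are not known exactly. Their poses are not given: they have to be found in the camera images.
- brake: Drum brake lying face up, fixed to the bench: round dark plate 280 mm across. Origin: centre of its underside on the bench; x points away from the adjuster wheel (at yaw 0 the wheel is nearest the robot), y left, z up. Curved shoes with 6 mm linings left (+y) and right (-y), top edge at z 50 mm, hang on anchors at x +92 mm. A central spindle (r 21 mm) carries the gauge.
- wheel_centre (a point): Fixed centre of the knurled steel adjuster wheel: radius 22 mm (knurl crests 22.6), 14 mm thick, axis along the brake's y, at brake x -88, y 0, z 38 mm: rim top at z 60 mm, where a fingertip can press (5 to 15 N) and roll it. Sleeves r 9 mm run along y either side of it. Only the lever's tab, while out, rises higher within 60 mm of it.
- wheel (a joint): Angle of the adjuster wheel, 0 to 11 rad. Grows when the top of the rim is rolled toward the brake's +x (toward the gauge). Each rad moves both linings outward by 1.0 mm at the jaws; rolling back brings them in. Stays where left; about 1.5 N at the rim turns it. With the lever home the linings line up at about 7 rad.
- lever_tab (a point): Inner face of the upturned tab (16 mm wide in brake x, 4 mm thick, z 43 to 73 mm, cable eye on top) at the end of the flat handbrake lever carried by the right shoe (z 42 to 47 mm). Site at z 60 mm. Pivot near brake x +72, y -62 mm, tab 120 mm from it, toward the wheel. Home: tab near x -48, y -62 to -66 mm (further out as the shoe spreads); out: up to 40 mm further in (+y). Push toward -y.
- lever (a joint): Handbrake lever angle relative to its shoe, rad: 0 = fully home against its peg, up to 0.34 = out (tab toward the brake's centre). Stays where left; about 2 N at the tab moves it. While out it spreads the right lining 8 mm per rad too far outward.
- lining_l (a point): Point on the outer face of the left lining beside the left jaw, at its top edge, z 50 mm; moves with the shoe.
- mark_l (a point): Lower edge, mid-length, of the inner face of the left gauge jaw, at brake x 0, y +122, z 52 mm, axes as the brake's; the lining is right when it has the same brake y. Gauge: light metal bar along brake y, 12 mm wide, top at z 63 mm, nuts and middle knob to 75 mm, round foot r 20 mm; at each end a turned-down steel jaw 36 mm long, 3 mm thick, curved like the drum, lower edge 2 mm above the lining.
- lining_r (a point): The same point on the right lining.
- mark_r (a point): The same point on the right gauge jaw, at brake y -122 mm.
- pliers: Red-handled pliers 185 mm long, 18 mm high, loose on the bench left of the brake; leave alone.
- screwdriver: Yellow-handled screwdriver 185 mm long, loose in front of the brake on the right; leave alone.
- oil_can: Green oil can with a long spout, 202 mm high, loose to the right behind; leave alone.
- jar_washers: Jar of washers, 76 mm high, loose to the right; leave alone.

How it is judged:
By the outcome, as a careful person would: the job done as asked, in the order asked, and still so for the second after the job is handed in, with the robot touching nothing.
It also fails if it takes over 58 s, if anything falls off the work surface, if the arm or the gripper's body presses on something with over 40 N, if the wrist force passes 120 N, or if a joint passes its speed limit or range.

## Working session

There is one attempt and no reset: what is moved stays moved. The work goes in short steps, Python scripts to look and compute and a tool call to move; the robot and the scene stay as the last step left them, time stands still between calls to the robot, and variables do not carry over. Pictures are saved under pics/ and viewed, at most 10 in all, crops included, and the job is handed in when it is done.

Besides the shell and the picture viewer there is one more tool, called after ">>>" by a JSON object that holds its "name" and its "arguments". apply_moves: Moves the arm, as the interface text tells. Scaled input: -1 to 1 covers 1000 mm each way for a shift and 90 degrees each way for a turn. Its arguments: {"type":"object","properties":{"targets":{"type":"array","items":{"type":"array","items":{"type":"number"}}},"newtons":{"type":"number"}},"required":["targets"]}

```bash
mkdir -p pics; ls; cat > h.py <<'E'
import numpy as np, cv2
from plant import get_state, capture, close_job
def cloud(c):
    K=c["camera_matrix"];z=c["range_z"];v,u=np.mgrid[:z.shape[0],:z.shape[1]]
    p=np.stack([(u-K[0,2])/K[0,0]*z,(v-K[1,2])/K[1,1]*z,z],-1)
    return p@c["T"][:3,:3].T+c["T"][:3,3]
def save(n,im,s=1):
    cv2.imwrite(f"pics/{n}.png",cv2.resize(im[...,::-1],None,fx=s,fy=s,interpolation=cv2.INTER_CUBIC))
def ray(c,u,v,h):
    K=c["camera_matrix"];d=c["T"][:3,:3]@np.array([(u-K[0,2])/K[0,0],(v-K[1,2])/K[1,1],1]);o=c["T"][:3,3]
    return o+d*(h-o[2])/d[2]
E
python3 - <<'E'
from h import *
a=capture("scene");b=capture("top")
np.savez("c0.npz",**{k+n:c[k] for n,c in (("s",a),("t",b)) for k in c})
save("s0",a["frame"]);save("t0",b["frame"],1.25)
print(get_state());print(a["T"],b["T"],b["camera_matrix"])
E
```

```text
pics
{'time_s': 0.1, 'joints': array([ 9.22520515e+01,  2.05855651e+01,  6.38479302e-01, -1.84628123e-02,
       -7.01350887e+01, -1.65068200e+01]), 'qd': array([ 0.0568946 , -0.1512257 ,  0.07412549,  0.03347166,  0.09834339,
        0.00825942]), 'joint_torque': array([-7.21277502e-04, -5.84165990e+01,  2.93749666e+01,  7.01529086e+00,
        1.01808840e-02, -4.46981801e-05]), 'tcp_pos': array([0.16612756, 0.65381056, 0.24452987]), 'eef_rot': array([ 1.79916280e+02, -6.70853772e-03, -1.42610498e+01]), 'contact_force': array([ 0.16113945, -0.26911421, -0.87409514]), 'moment': array([-0.03491036, -0.03493166,  0.00146573]), 'gripper_force': 0.0, 'gripper_width': 0.08766018383599818}
[[ 0.46488733 -0.62100344  0.63105823 -0.45006722]
 [-0.88525653 -0.31462925  0.34253367 -0.56070621]
 [-0.01416521 -0.71788798 -0.6960145   1.11011428]
 [ 0.          0.          0.          1.        ]] [[-2.64982156e-05 -9.76597583e-01  2.15074779e-01  3.15090822e-01]
 [-9.99996848e-01  5.65878014e-04  2.44629784e-03 -1.60063780e-02]
 [-2.51075465e-03 -2.15074037e-01 -9.76594519e-01  9.90362015e-01]
 [ 0.00000000e+00  0.00000000e+00  0.00000000e+00  1.00000000e+00]] [[397.89099439   0.         322.44509583]
 [  0.         397.89099439 198.55862489]
 [  0.           0.           1.        ]]
```

View pics/t0.png

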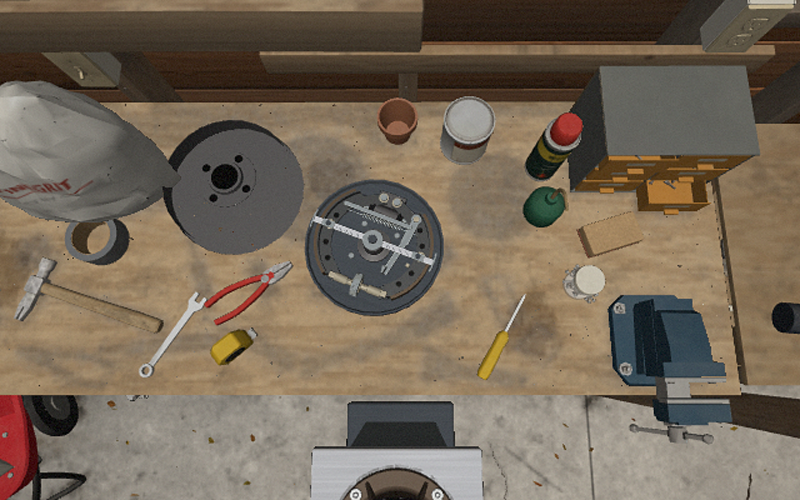

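View pics/s0.png

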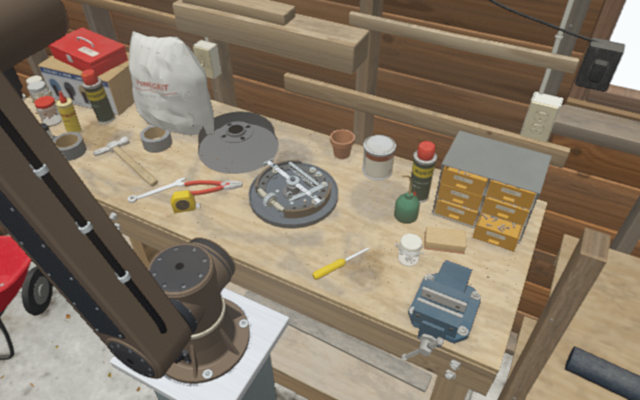

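The top view shows the brake around (373,247) in the 1.25× picture, with the gauge bar from (315,218) to (435,262) and the wheel near (356,284). The lever tab is probably near (388,268). I'll zoom in and measure.

```bash
python3 - <<'E'
from h import *
d=np.load("c0.npz");b={k[:-1]:d[k] for k in d if k.endswith("t")}
P=cloud(b);f=b["frame"]
save("t1",f[138:260,236:362],6.2*0.78)
# plate: points in region with z 3..40mm vs bench; outline of non-bench
roi=np.zeros(P.shape[:2],bool);roi[135:262,236:362]=1
print("bench z",np.median(P[...,2][roi&(P[...,2]<.01)]), "max",P[...,2][roi].max())
m=((P[...,2]>0.006)&roi).astype(np.uint8)
n,l,s,c=cv2.connectedComponentsWithStats(m);k=1+np.argmax(s[1:,4]);print(s[k])
q=P[l==k];hull=cv2.convexHull((q[:,:2]*1000).astype(np.float32));print("circ",cv2.minEnclosingCircle(hull))
for lo,hi in ((.055,.066),(.066,.08)):
    mm=((P[...,2]>lo)&(P[...,2]<hi)&roi);v,u=np.nonzero(mm);print(lo,len(u))
    if lo<.06: 
        g=cv2.fitLine((P[mm][:,:2]*1000).astype(np.float32),cv2.DIST_HUBER,0,.01,.01).ravel();print(g)
np.set_printoptions(linewidth=400)
print((P[146:256:2,244:354:2,2]*1000).round().astype(int))
E
```

```text
bench z -0.0009107473061573668 max 0.9903620149436181
[ 244  144  111  109 9519]
circ ((493.273193359375, 33.60157775878906), 184.9593048095703)
0.055 715
[3.6457163e-01 9.3117535e-01 5.3699963e+02 4.4114494e+01]
0.066 214
[[-2  1 -2 ... -2 -4 -1]
 [ 1 -1  2 ... -6 -4  0]
 [-3 -3 -2 ... -3  0  1]
 ...
 [-1 -4  1 ...  0 -2 -2]
 [ 2  2 -1 ... -1 -1  0]
 [-2 -2  1 ... -2  3 -1]]
```

View pics/t1.png

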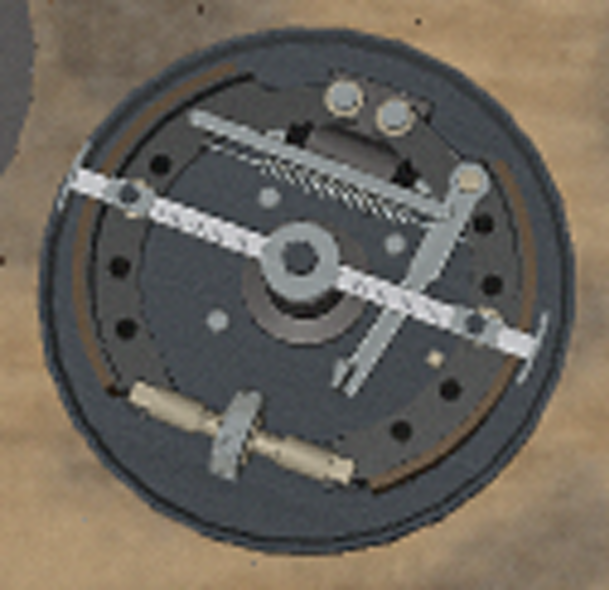

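The crop shows the knob at (299,257), the jaws at (76,178) and (534,348), the wheel at (237,437), the lever tab at about (345,375) (lever out), and the peg at (435,358).

```bash
cat > pose.py <<'E'
from h import *
d=np.load("c0.npz");b={k[:-1]:d[k] for k in d if k.endswith("t")}
S=4.836
def cr(x,y,h): return ray(b,236+x/S-.4,138+y/S-.4,h)[:2]*1000
E
python3 - <<'E'
from pose import *
np.set_printoptions(suppress=True,precision=1)
kn=cr(299,257,.075);jl=cr(74,180,.062);jr=cr(534,350,.062);w=cr(237,435,.058)
print("knob",kn,"jaws",jl,jr,"mid",(jl+jr)/2,"span",np.linalg.norm(jl-jr))
y=(jl-jr)/np.linalg.norm(jl-jr);yaw=np.arctan2(-y[0],y[1]);print("yaw",np.degrees(yaw))
x=np.array([np.cos(yaw),np.sin(yaw)]);y=np.array([-x[1],x[0]])
P=cloud(b);q=P[190-14:190+20,:][:, 280:316].reshape(-1,3);q=q[(q[:,2]>.069)&(q[:,2]<.08)];print("knob cloud",q.mean(0)*1000,len(q))
c=(jl+jr)/2
loc=lambda p:np.array([(p-c)@x,(p-c)@y])
print("wheel loc",loc(w),"world",w,"pred",c-88*x)
print("plate circle",[loc(cr(*p,.01)) for p in((43,290),(571,290),(307,29),(300,552))])
for n,p,h in(("tabtop",(345,375),.073),("pivot",(469,180),.047),("peg",(435,358),.047),("sleeve l",(135,393),.04),("sleeve r",(350,472),.04)):print(n,loc(cr(*p,h)),cr(*p,h))
E
```

```text
knob [535.7  45.5] jaws [578.5 159.6] [491.8 -69.6] mid [535.1  45. ] span 245.11183521125878
yaw -20.72765786207148
knob cloud [534.7  45.3  73.5] 44
wheel loc [-90.2  -1.3] world [450.4  75.7] pred [452.8  76.1]
plate circle [array([-50.3, 128.9]), array([  47.1, -129. ]), array([132.3,  52.5]), array([-129.5,  -46.6])]
tabtop [-46.1 -41.4] [477.4  22.6]
pivot [ 74.  -61.3] [582.6 -38.6]
peg [-18.3 -77.6] [490.6 -21.1]
sleeve l [-86.8  57. ] [474.2 129. ]
sleeve r [-85.7 -58. ] [434.5  21.1]
```

Brake centre is about (535, 45) mm with yaw −20.7°, and the sizes match what was given. I'll travel at height with the gripper shut, then turn the tool so that x points along brake −y.

>>> {"name": "apply_moves", "arguments": {"targets": [[0,0.0228,0.0257,0,0,0,0],[0,0.0228,0.0257,0,0,0,0],[0,0.0228,0.0257,0,0,0,0],[0,0.0228,0.0257,0,0,0,0],[0,0.0228,0.0257,0,0,0,0],[0,0.0228,0.0257,0,0,0,0],[0,0.0228,0.0257,0,0,0,0],[0,0.0228,0.0257,0,0,0,0],[0,0.0228,0.0257,0,0,0,0],[0,0.0228,0.0257,0,0,0,0],[0,0.0228,0.0257,0,0,0,0],[0,0.0228,0.0257,0,0,0,0],[0,0.0228,0.0257,0,0,0,0],[0,0.0228,0.0257,0,0,0,0],[0,0.0228,0.0257,0,0,0,0],[0,0.0228,0.0257,0,0,0,0],[0,0.0228,0.0257,0,0,0,0],[0,0.0228,0.0257,0,0,0,0],[0,0.0228,0.0257,0,0,0,0],[0,0.0228,0.0257,0,0,0,0]]}}

```text
time_s: 1.77
tcp_pos: [0.4819, 0.042, 0.2453]
eef_rot: [-180.0, 0.0, -14.3]
contact_force: [0.8, 0.7, 0.0]
gripper_width: 0.0002
gripper_force: 0.0
```

>>> {"name": "apply_moves", "arguments": {"targets": [[0,0,0,0,0,0,0.0765],[0,0,0,0,0,0,0.0765],[0,0,0,0,0,0,0.0765],[0,0,0,0,0,0,0.0765],[0,0,0,0,0,0,0.0765],[0,0,0,0,0,0,0.0765],[0,0,0,0,0,0,0.0765],[0,0,0,0,0,0,0.0765],[0,0,0,0,0,0,0.0765],[0,0,0,0,0,0,0.0765],[0,0,0,0,0,0,0.0765],[0,0,0,0,0,0,0.0765],[0,0,0,0,0,0,0.0765],[0,0,0,0,0,0,0.0765],[0,0,0,0,0,0,0]]}}

```text
time_s: 3.02
tcp_pos: [0.4814, 0.0437, 0.2451]
eef_rot: [180.0, -0.0, -111.0]
contact_force: [-1.2, 0.0, -0.4]
gripper_width: 0.0001
gripper_force: 0.0
```

>>> {"name": "apply_moves", "arguments": {"targets": [[0,0,0,0.034,0,0,0],[0,0,0,0.034,0,0,0],[0,0,0,0.034,0,0,0],[0,0,0,0.024,0,0,0],[0,0,0,0.02,0,0,0],[0,0,0,0.015,0,0,0],[0,0,0,0.01,0,0,0],[0,0,0,0,0,0,0],[0,0,0,0,0,0,0]]}}

```text
time_s: 3.77
tcp_pos: [0.4813, 0.0435, 0.074]
eef_rot: [179.9, -0.1, -110.5]
contact_force: [-0.6, 0.2, -0.2]
gripper_width: 0.0003
gripper_force: 0.0
```

```bash
python3 - <<'E'
from h import *
a=capture("scene");K=a["camera_matrix"]
p=a["T"][:3,:3].T@(np.array([.49,.045,.07])-a["T"][:3,3]);u,v=(K@p)[:2]/p[2];print(u,v)
u,v=int(u),int(v);save("s1",a["frame"][v-65:v+65,u-80:u+80],5)
print(get_state()["contact_force"])
E
```

```text
284.84992999687285 188.14405418801314
[-0.63792713  0.84273412  0.25078772]
```

View pics/s1.png

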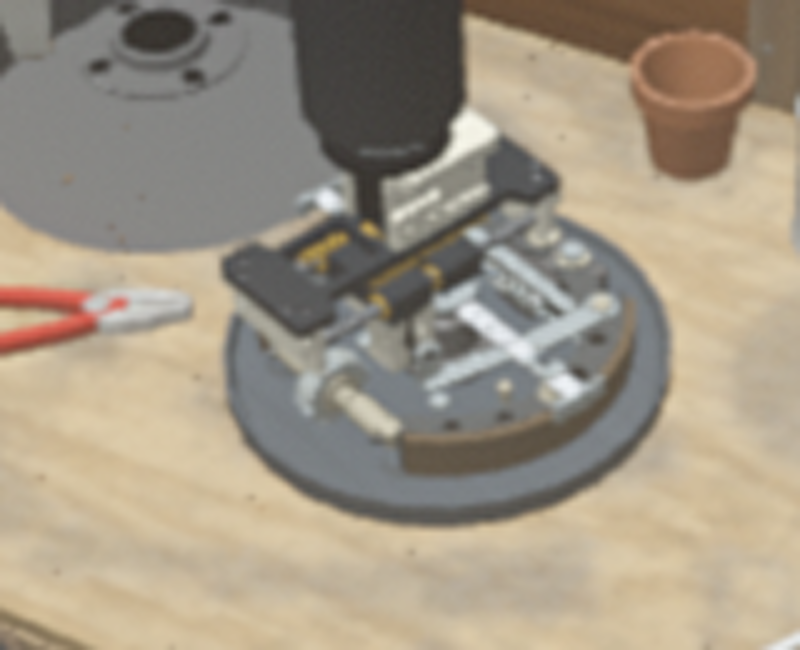

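The scene view shows the fingertip at about (390,350), just inside the tab at (437,390), with nothing else in contact. Pushing outward now.

>>> {"name": "apply_moves", "arguments": {"targets": [[0,0.002,0,0,0,0,0],[0,0.002,0,0,0,0,0],[0,0.002,0,0,0,0,0],[0,0.002,0,0,0,0,0],[0,0.002,0,0,0,0,0],[0,0.002,0,0,0,0,0],[0,0.002,0,0,0,0,0],[0,0.002,0,0,0,0,0],[0,0.002,0,0,0,0,0],[0,0.002,0,0,0,0,0]]}}

```text
time_s: 4.65
tcp_pos: [0.4742, 0.0248, 0.0743]
eef_rot: [180.0, -0.0, -110.6]
contact_force: [-1.3, 2.4, 1.7]
gripper_width: 0.0004
gripper_force: 2.1
```

>>> {"name": "apply_moves", "arguments": {"targets": [[0,0.002,0,0,0,0,0],[0,0.002,0,0,0,0,0],[0,0.002,0,0,0,0,0],[0,0.0,0,0,0,0,0]]}}

```text
time_s: 4.98
tcp_pos: [0.4723, 0.019, 0.0743]
eef_rot: [180.0, -0.0, -110.7]
contact_force: [-0.7, 1.1, -0.6]
gripper_width: 0.0002
gripper_force: 0.1
```

>>> {"name": "apply_moves", "arguments": {"targets": [[0,0.002,0,0,0,0,0],[0,0.001,0,0,0,0,0],[0,0.0,0,0,0,0,0]]}}

```text
time_s: 5.23
tcp_pos: [0.4718, 0.0171, 0.0744]
eef_rot: [-180.0, 0.1, -110.7]
contact_force: [-0.4, 5.5, -2.6]
gripper_width: 0.0004
gripper_force: 2.5
```

>>> {"name": "apply_moves", "arguments": {"targets": [[0,0.001,0,0,0,0,0],[0,0.001,0,0,0,0,0],[0,0.0,0,0,0,0,0]]}}

```text
time_s: 5.48
tcp_pos: [0.4719, 0.0168, 0.0745]
eef_rot: [-179.9, 0.2, -110.7]
contact_force: [-1.2, 14.7, -3.0]
gripper_width: 0.0004
gripper_force: 6.5
```

>>> {"name": "apply_moves", "arguments": {"targets": [[0,0.001,0,0,0,0,0],[0,0.001,0,0,0,0,0],[0,0.0,0,0,0,0,0]]}}

```text
time_s: 5.73
tcp_pos: [0.4718, 0.016, 0.0746]
eef_rot: [-179.9, 0.3, -110.6]
contact_force: [-1.0, 20.1, -4.7]
gripper_width: 0.0005
gripper_force: 9.2
```

>>> {"name": "apply_moves", "arguments": {"targets": [[0,0.001,0,0,0,0,0],[0,0.0,0,0,0,0,0]]}}

```text
time_s: 5.9
tcp_pos: [0.4718, 0.0154, 0.0746]
eef_rot: [-179.8, 0.4, -110.6]
contact_force: [-0.9, 21.2, -5.0]
gripper_width: 0.0006
gripper_force: 9.8
```

Force rose sharply to 21 N, so the lever is against its stop. I'll back off and look.

>>> {"name": "apply_moves", "arguments": {"targets": [[0,-0.008,0,0,0,0,0],[0,-0.015,0,0,0,0,0],[0,0,0,-0.02,0,0,0],[0,0,0,-0.035,0,0,0],[0,-0.038,0,0,0,0,0],[0,-0.038,0,0,0,0,0],[0,-0.038,0,0,0,0,0],[0,-0.038,0,0,0,0,0],[0,-0.038,0,0,0,0,0],[0,-0.038,0,0,0,0,0],[0,0,0,0,0,0,0]]}}

```text
time_s: 6.82
tcp_pos: [0.5608, 0.2527, 0.1289]
eef_rot: [-179.9, 0.0, -110.4]
contact_force: [0.7, -0.2, 0.8]
gripper_width: 0.0008
gripper_force: 0.0
```

```bash
python3 - <<'E'
from h import *
b=capture("top");save("t2",b["frame"][138:260,236:362],4.836)
np.savez("c1.npz",**b);print(get_state()["tcp_pos"],get_state()["contact_force"])
E
```

```text
[0.55918856 0.25008357 0.12850201] [-0.63650475 -0.11383028 -0.56265489]
```

View pics/t2.png

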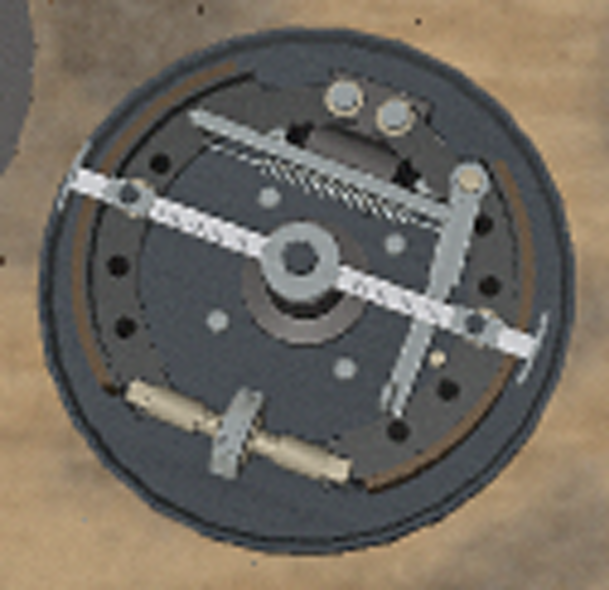

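```bash
cat >> pose.py <<'E'
c0=np.array([535.1,45.]);a=np.radians(-20.7);X=np.array([np.cos(a),np.sin(a)]);Y=np.array([-X[1],X[0]])
loc=lambda p:np.array([(p-c0)@X,(p-c0)@Y])
E
python3 - <<'E'
from pose import *
np.set_printoptions(suppress=True,precision=1)
for n,p,h in(("tab",(391,396),.073),("tab@60",(391,396),.06),("pivot",(469,180),.047),("lever near peg",(415,345),.047),("lever edge",(424,350),.047),("peg",(437,358),.05),("peg before",(435,358),.05),("tab old",(345,375),.073)):print(n,loc(cr(*p,h)))
# profile across jaws: sample grey along brake y at lining height
f=np.load("c1.npz")["frame"]
save("t3",np.hstack([f[166:190,240:264],f[198:222,334:358]]),15)
E
```

```text
tab [-47.8 -65.9]
tab@60 [-45.9 -64.9]
pivot [ 74.  -61.4]
lever near peg [-15.6 -65.9]
lever edge [-16.4 -71. ]
peg [-18.4 -78.7]
peg before [-18.8 -77.8]
tab old [-46.  -41.4]
```

View pics/t3.png

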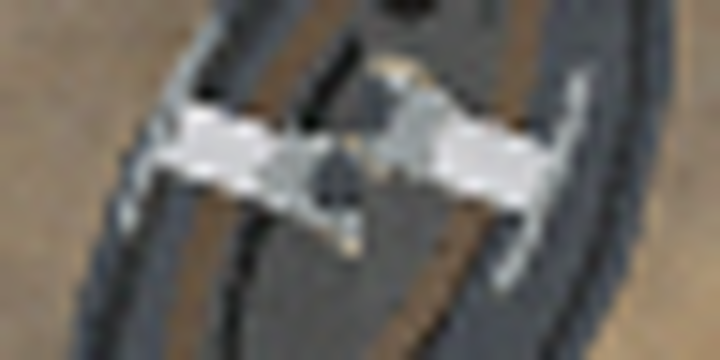

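The lever lies beside its peg and the tab is at local (−48, −66), which is within the home range. Next I'll measure both linings from the brown strip centroid beside each jaw.

```bash
cat > lin.py <<'E'
from pose import *
def proj(c,p):
    q=(p-c["T"][:3,3])@c["T"][:3,:3];K=c["camera_matrix"];return q[:,0]/q[:,2]*K[0,0]+K[0,2],q[:,1]/q[:,2]*K[1,1]+K[1,2]
def measure(c,im,show=0):
    br=(im[...,0]-im[...,2]).astype(np.float32);out=[]
    t=np.arange(97,132,.25)
    for s in(1,-1):
        r=[]
        for x in [*range(-44,-22,2),*range(24,46,2)]:
            e=122-np.sqrt(122**2-x*x)
            w=c0+x*X+np.outer(s*(t-e),Y);u,v=proj(c,np.c_[w/1000,np.full(len(w),.05)])
            g=cv2.remap(br,u[None].astype(np.float32),v[None].astype(np.float32),cv2.INTER_LINEAR).ravel()
            g=g-np.median(g);k=np.argmax(g);sel=abs(t-t[k])<7;g=np.clip(g,0,None)
            # centroid along y; strip is 6/cos wide along y
            r.append((x,(t*g)[sel].sum()/g[sel].sum()+3/np.sqrt(1-(x/122)**2),g.max()))
        r=np.array(r)
        if show: print(s,r[:,:2].round(1).tolist())
        ok=abs(r[:,1]-np.median(r[:,1]))<6
        # dev=s0*(1-x/92)
        lo,hi=r[ok&(r[:,0]<0),1],r[ok&(r[:,0]>0),1];out.append((np.median(lo)+np.median(hi))/2)
    return out
def frames(n=4):
    cs=[capture("top") for _ in range(n)];return cs[0],np.mean([c["frame"].astype(float) for c in cs],0)
E
python3 - <<'E'
from lin import *
print("before",measure(b,b["frame"].astype(float)))
c=dict(np.load("c1.npz"));print("lever home",measure(c,c["frame"].astype(float),1))
E
```

```text
before [np.float64(116.2526755272269), np.float64(116.40002171936035)]
1 [[-44.0, 116.2], [-42.0, 116.2], [-40.0, 116.3], [-38.0, 116.6], [-36.0, 116.7], [-34.0, 116.5], [-32.0, 116.7], [-30.0, 116.8], [-28.0, 116.8], [-26.0, 117.1], [-24.0, 116.9], [24.0, 117.1], [26.0, 117.2], [28.0, 117.3], [30.0, 117.1], [32.0, 117.1], [34.0, 117.1], [36.0, 116.8], [38.0, 116.8], [40.0, 116.6], [42.0, 116.6], [44.0, 116.6]]
-1 [[-44.0, 115.4], [-42.0, 115.5], [-40.0, 115.2], [-38.0, 115.2], [-36.0, 115.4], [-34.0, 115.6], [-32.0, 115.5], [-30.0, 115.5], [-28.0, 115.5], [-26.0, 115.5], [-24.0, 115.8], [24.0, 115.6], [26.0, 115.5], [28.0, 115.4], [30.0, 115.5], [32.0, 115.5], [34.0, 115.3], [36.0, 115.2], [38.0, 115.3], [40.0, 115.6], [42.0, 115.1], [44.0, 114.9]]
lever home [np.float64(116.86982407785797), np.float64(115.42080885437005)]
```

Linings are at about 116.9 and 115.4 mm, so they need about +5.9 mm, which is roughly 5.9 rad. Moving over the wheel.

>>> {"name": "apply_moves", "arguments": {"targets": [[0,0.0335,0.0085,0,0,0,0],[0,0.0335,0.0085,0,0,0,0],[0,0.0335,0.0085,0,0,0,0],[0,0.0335,0.0085,0,0,0,0],[0,0.0335,0.0085,0,0,0,0],[0,0.0335,0.0085,0,0,0,0],[0,0,0,0,0,0,0],[0,0,0,0.02,0,0,0],[0,0,0,0.015,0,0,0],[0,0,0,0.01,0,0,0],[0,0,0,0,0,0,0]]}}

```text
time_s: 7.78
tcp_pos: [0.4381, 0.0755, 0.0827]
eef_rot: [179.9, -0.2, -110.7]
contact_force: [0.2, 0.3, 0.7]
gripper_width: 0.0008
gripper_force: 0.0
```

>>> {"name": "apply_moves", "arguments": {"targets": [[0,0,0,0.002,0,0,0],[0,0,0,0.001,0,0,0],[0,0,0,0.001,0,0,0],[0,0,0,0,0,0,0]]}}

```text
time_s: 8.12
tcp_pos: [0.4398, 0.0768, 0.0807]
eef_rot: [-180.0, 0.0, -110.6]
contact_force: [0.0, -0.7, -0.4]
gripper_width: 0.0003
gripper_force: 0.0
```

>>> {"name": "apply_moves", "arguments": {"targets": [[0,-0.003,0,0,0,0,0],[0,0,0,0.001,0,0,0],[0,0,0,0.001,0,0,0],[0,0,0,0,0,0,0]]}}

```text
time_s: 8.45
tcp_pos: [0.441, 0.0798, 0.0786]
eef_rot: [-180.0, 0.0, -110.6]
contact_force: [-0.0, 0.3, 2.0]
gripper_width: 0.0004
gripper_force: 1.3
```

>>> {"name": "apply_moves", "arguments": {"targets": [[0,0,0,0.001,0,0,0],[0,0,0,0.001,0,0,0],[0,0,0,0,0,0,0]]}}

```text
time_s: 8.7
tcp_pos: [0.4418, 0.0799, 0.0776]
eef_rot: [-179.9, 0.1, -110.6]
contact_force: [-0.5, 0.4, 6.5]
gripper_width: 0.0005
gripper_force: 3.1
```

>>> {"name": "apply_moves", "arguments": {"targets": [[0,0,0,0.001,0,0,0],[0,0,0,0,0,0,0],[0,0,-0.002,0,0,0,0],[0,0,-0.002,0,0,0,0],[0,0,-0.002,0,0,0,0]]}}

```text
time_s: 9.12
tcp_pos: [0.4475, 0.078, 0.0777]
eef_rot: [-179.9, 0.1, -110.6]
contact_force: [-9.8, -0.4, 37.5]
gripper_width: 0.0006
gripper_force: 20.5
```

>>> {"name": "apply_moves", "arguments": {"targets": [[0,0,-0.002,0,0,0,0],[0,0,-0.002,0,0,0,0],[0,0,-0.002,0,0,0,0],[0,0,-0.002,0,0,0,0]]}}

```text
time_s: 9.45
tcp_pos: [0.4562, 0.0749, 0.0785]
eef_rot: [-179.7, 0.1, -110.5]
contact_force: [-2.9, -5.0, 29.1]
gripper_width: 0.0002
gripper_force: 14.7
```

>>> {"name": "apply_moves", "arguments": {"targets": [[0,0,-0.002,0,0,0,0],[0,0,-0.002,0,0,0,0],[0,0,-0.002,0,0,0,0],[0,0,-0.002,0,0,0,0],[0,0,0,0,0,0,0]]}}

```text
time_s: 9.87
tcp_pos: [0.4636, 0.0721, 0.0775]
eef_rot: [-179.8, 0.1, -110.6]
contact_force: [0.7, -3.4, 19.4]
gripper_width: 0.0003
gripper_force: 8.6
```

>>> {"name": "apply_moves", "arguments": {"targets": [[0,0,0,-0.01,0,0,0],[0,0,0.012,0,0,0,0],[0,0,0.012,0,0,0,0],[0,0,0,0.005,0,0,0],[0,0,0,0.002,0,0,0],[0,0,0,0,0,0,0]]}}

```text
time_s: 10.37
tcp_pos: [0.4377, 0.0801, 0.0778]
eef_rot: [179.9, -0.1, -110.6]
contact_force: [-3.3, -1.1, 6.8]
gripper_width: 0.0001
gripper_force: 3.5
```

>>> {"name": "apply_moves", "arguments": {"targets": [[0,0,-0.002,0.0005,0,0,0],[0,0,-0.002,0,0,0,0],[0,0,-0.002,0,0,0,0],[0,0,-0.002,0,0,0,0]]}}

```text
time_s: 10.7
tcp_pos: [0.4461, 0.0773, 0.078]
eef_rot: [180.0, -0.1, -110.6]
contact_force: [-5.4, -0.4, 15.6]
gripper_width: 0.0005
gripper_force: 8.1
```

>>> {"name": "apply_moves", "arguments": {"targets": [[0,0,-0.002,0,0,0,0],[0,0,-0.002,0,0,0,0],[0,0,-0.002,0,0,0,0],[0,0,-0.002,0,0,0,0]]}}

```text
time_s: 11.03
tcp_pos: [0.4543, 0.0743, 0.0787]
eef_rot: [-179.9, -0.0, -110.6]
contact_force: [-3.1, -4.3, 17.8]
gripper_width: 0.0005
gripper_force: 8.9
```

>>> {"name": "apply_moves", "arguments": {"targets": [[0,0,-0.002,0,0,0,0],[0,0,-0.002,0,0,0,0],[0,0,-0.002,0,0,0,0],[0,0,-0.002,0,0,0,0]]}}

```text
time_s: 11.37
tcp_pos: [0.4616, 0.0715, 0.0782]
eef_rot: [-180.0, -0.0, -110.6]
contact_force: [-0.8, -1.8, 8.9]
gripper_width: 0.0003
gripper_force: 4.2
```

>>> {"name": "apply_moves", "arguments": {"targets": [[0,0,0,-0.01,0,0,0],[0,0,0.012,0,0,0,0],[0,0,0.012,0,0,0,0],[0,0,0,0.005,0,0,0],[0,0,0,0.0045,0,0,0],[0,0,0,0,0,0,0],[0,0,-0.002,0,0,0,0],[0,0,-0.002,0,0,0,0],[0,0,-0.002,0,0,0,0],[0,0,-0.002,0,0,0,0],[0,0,-0.002,0,0,0,0],[0,0,-0.002,0,0,0,0],[0,0,-0.002,0,0,0,0],[0,0,-0.002,0,0,0,0],[0,0,-0.002,0,0,0,0],[0,0,-0.002,0,0,0,0],[0,0,-0.002,0,0,0,0],[0,0,-0.002,0,0,0,0]]}}

```text
time_s: 12.87
tcp_pos: [0.4614, 0.0716, 0.0784]
eef_rot: [-180.0, -0.0, -110.6]
contact_force: [-1.3, -1.2, 6.3]
gripper_width: 0.0005
gripper_force: 3.1
```

>>> {"name": "apply_moves", "arguments": {"targets": [[0,0,0,-0.02,0,0,0],[0,0,0,-0.03,0,0,0],[0,-0.04,0,0,0,0,0],[0,-0.04,0,0,0,0,0],[0,-0.04,0,0,0,0,0],[0,-0.04,0,0,0,0,0],[0,-0.04,0,0,0,0,0],[0,0,0,0,0,0,0]]}}

```text
time_s: 13.53
tcp_pos: [0.5343, 0.2649, 0.1271]
eef_rot: [-179.9, 0.1, -110.4]
contact_force: [1.0, -0.3, 0.5]
gripper_width: 0.0006
gripper_force: 0.0
```

```bash
python3 - <<'E'
from lin import *
c,im=frames(4);print(measure(c,im,1),get_state()["time_s"],get_state()["tcp_pos"])
save("t4",c["frame"][138:260,236:362],4.836)
E
```

```text
1 [[-44.0, 119.8], [-42.0, 119.9], [-40.0, 120.0], [-38.0, 120.2], [-36.0, 120.3], [-34.0, 120.1], [-32.0, 119.9], [-30.0, 120.2], [-28.0, 120.5], [-26.0, 120.7], [-24.0, 120.7], [24.0, 120.8], [26.0, 120.6], [28.0, 120.6], [30.0, 120.5], [32.0, 120.9], [34.0, 121.0], [36.0, 120.6], [38.0, 120.7], [40.0, 120.9], [42.0, 120.8], [44.0, 120.7]]
-1 [[-44.0, 118.7], [-42.0, 118.7], [-40.0, 118.8], [-38.0, 119.1], [-36.0, 119.1], [-34.0, 119.1], [-32.0, 119.1], [-30.0, 119.2], [-28.0, 119.2], [-26.0, 119.3], [-24.0, 119.4], [24.0, 119.0], [26.0, 119.2], [28.0, 119.0], [30.0, 118.8], [32.0, 118.8], [34.0, 118.9], [36.0, 119.0], [38.0, 118.9], [40.0, 118.9], [42.0, 118.9], [44.0, 118.7]]
[np.float64(120.46080925268366), np.float64(119.02143920615725)] 13.7333 [0.5309176  0.258315   0.12716135]
```

View pics/t4.png

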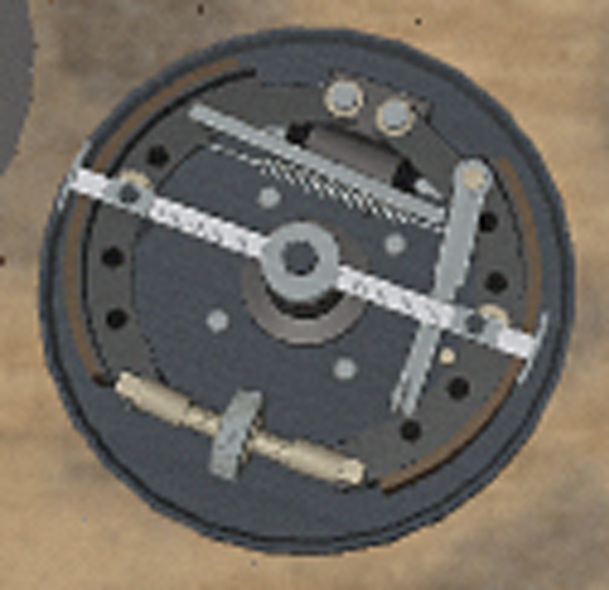

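```bash
cat >> lin.py <<'E'
def jaws(c,im):
    g0=im.mean(-1).astype(np.float32);t=np.arange(112,134,.25);out=[]
    for s in(1,-1):
        r=[]
        for x in [-16,-14,-12,-10,10,12,14,16]:
            e=123.5-np.sqrt(123.5**2-x*x)
            w=c0+x*X+np.outer(s*(t-e),Y);u,v=proj(c,np.c_[w/1000,np.full(len(w),.062)])
            g=cv2.remap(g0,u[None].astype(np.float32),v[None].astype(np.float32),cv2.INTER_LINEAR).ravel()
            g=np.clip(g-np.percentile(g,40),0,None);k=np.argmax(g);sel=abs(t-t[k])<5
            r.append((t*g)[sel].sum()/g[sel].sum())
        out.append(np.round(r,1))
    return out
E
python3 - <<'E'
from lin import *
c,im=frames(4);print(measure(c,im));print(jaws(c,im))
save("t5",np.clip(im*1.3,0,255).astype(np.uint8)[185:230,305:355],12)
E
```

```text
[np.float64(120.41078592802127), np.float64(118.97887955909414)]
[array([130.4, 125.8, 126.9, 130.9, 126.7, 126.5, 126.9, 126.2]), array([122.2, 122.4, 122.4, 122.7, 122.8, 123.3, 122.7, 123. ])]
```

View pics/t5.png

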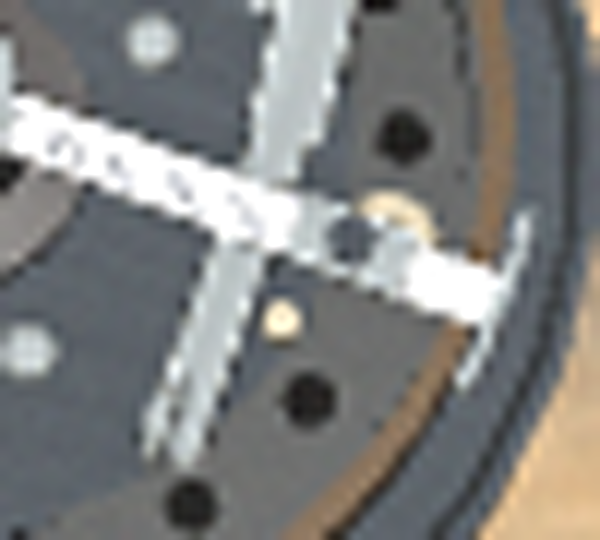

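Peg and lever are close, and the tab position fits home. To be sure, I'll push the tab once more and check that it stops at the same place before finishing the wheel.

>>> {"name": "apply_moves", "arguments": {"targets": [[0,0.0388,-0.005,0,0,0,0],[0,0.0388,-0.005,0,0,0,0],[0,0.0388,-0.005,0,0,0,0],[0,0.0388,-0.005,0,0,0,0],[0,0.0388,-0.005,0,0,0,0],[0,0.0388,-0.005,0,0,0,0],[0,0,0,0,0,0,0],[0,0,0,0.025,0,0,0],[0,0,0,0.018,0,0,0],[0,0,0,0.01,0,0,0],[0,0,0,0,0,0,0],[0,0.003,0,0,0,0,0],[0,0.003,0,0,0,0,0],[0,0.003,0,0,0,0,0],[0,0,0,0,0,0,0]]}}

```text
time_s: 15.18
tcp_pos: [0.4746, 0.0217, 0.0762]
eef_rot: [-179.9, 0.1, -110.7]
contact_force: [-1.0, 0.1, -1.0]
gripper_width: 0.0004
gripper_force: 0.0
```

>>> {"name": "apply_moves", "arguments": {"targets": [[0,0.002,0,0,0,0,0],[0,0.001,0,0,0,0,0],[0,0,0,0,0,0,0]]}}

```text
time_s: 15.43
tcp_pos: [0.4734, 0.0191, 0.0756]
eef_rot: [-180.0, 0.0, -110.7]
contact_force: [0.7, 0.0, 0.4]
gripper_width: 0.0006
gripper_force: 0.0
```

>>> {"name": "apply_moves", "arguments": {"targets": [[0,0.001,0,0,0,0,0],[0,0.001,0,0,0,0,0],[0,0,0,0,0,0,0]]}}

```text
time_s: 15.68
tcp_pos: [0.4726, 0.0173, 0.0753]
eef_rot: [180.0, -0.0, -110.6]
contact_force: [-1.0, -0.8, 0.2]
gripper_width: 0.0001
gripper_force: 0.0
```

>>> {"name": "apply_moves", "arguments": {"targets": [[0,0.001,0,0,0,0,0],[0,0.001,0,0,0,0,0],[0,0,0,0,0,0,0]]}}

```text
time_s: 15.93
tcp_pos: [0.4719, 0.0154, 0.0753]
eef_rot: [180.0, -0.0, -110.6]
contact_force: [0.3, -0.5, 0.2]
gripper_width: 0.0002
gripper_force: 0.0
```

>>> {"name": "apply_moves", "arguments": {"targets": [[0,0.001,0,0,0,0,0],[0,0.001,0,0,0,0,0],[0,0,0,0,0,0,0]]}}

```text
time_s: 16.18
tcp_pos: [0.4712, 0.0135, 0.0753]
eef_rot: [180.0, -0.0, -110.7]
contact_force: [0.2, -0.2, 0.3]
gripper_width: 0.0006
gripper_force: 0.0
```

>>> {"name": "apply_moves", "arguments": {"targets": [[0,0.001,0,0,0,0,0],[0,0,0,0,0,0,0],[0,0,0,0,0,0,0]]}}

```text
time_s: 16.43
tcp_pos: [0.471, 0.0126, 0.0754]
eef_rot: [-180.0, -0.0, -110.6]
contact_force: [-0.8, -0.2, -0.5]
gripper_width: 0.0001
gripper_force: 0.0
```

>>> {"name": "apply_moves", "arguments": {"targets": [[0,0.001,0,0,0,0,0],[0,0,0,0,0,0,0],[0,0,0,0,0,0,0]]}}

```text
time_s: 16.68
tcp_pos: [0.4706, 0.0117, 0.0754]
eef_rot: [180.0, -0.0, -110.7]
contact_force: [0.8, 0.3, 0.3]
gripper_width: 0.0005
gripper_force: 0.0
```

>>> {"name": "apply_moves", "arguments": {"targets": [[0,0.001,0,0,0,0,0],[0,0,0,0,0,0,0],[0,0,0,0,0,0,0]]}}

```text
time_s: 16.93
tcp_pos: [0.4706, 0.0112, 0.0754]
eef_rot: [-180.0, 0.0, -110.6]
contact_force: [0.3, 4.6, -0.3]
gripper_width: -0.0001
gripper_force: 2.0
```

>>> {"name": "apply_moves", "arguments": {"targets": [[0,0.001,0,0,0,0,0],[0,0,0,0,0,0,0]]}}

```text
time_s: 17.1
tcp_pos: [0.4706, 0.011, 0.0755]
eef_rot: [-180.0, 0.1, -110.6]
contact_force: [-0.7, 8.4, -0.2]
gripper_width: 0.0003
gripper_force: 4.1
```

>>> {"name": "apply_moves", "arguments": {"targets": [[0,0.001,0,0,0,0,0],[0,0,0,0,0,0,0]]}}

```text
time_s: 17.27
tcp_pos: [0.4706, 0.0108, 0.0755]
eef_rot: [-179.9, 0.2, -110.7]
contact_force: [-2.1, 13.0, -1.0]
gripper_width: 0.0002
gripper_force: 6.1
```

>>> {"name": "apply_moves", "arguments": {"targets": [[0,0.002,0,0,0,0,0],[0,0,0,0,0,0,0],[0,0,0,0,0,0,0]]}}

```text
time_s: 17.52
tcp_pos: [0.4705, 0.01, 0.0756]
eef_rot: [-179.9, 0.3, -110.6]
contact_force: [-1.8, 19.3, -4.5]
gripper_width: 0.0006
gripper_force: 9.0
```

The stop is hard and at the same place once you allow for the shoe's spread, so the lever is home. Back to the wheel.

>>> {"name": "apply_moves", "arguments": {"targets": [[0,-0.009,0,0,0,0,0],[0,-0.015,0,0,0,0,0],[0,0,0,-0.03,0,0,0],[0,-0.0175,0.026,0,0,0,0],[0,-0.0175,0.027,0,0,0,0],[0,0,0,0,0,0,0],[0,0,0,0.015,0,0,0],[0,0,0,0.008,0,0,0],[0,0,0,0,0,0,0],[0,0,0,0,0,0,0]]}}

```text
time_s: 18.35
tcp_pos: [0.4398, 0.0806, 0.0819]
eef_rot: [179.9, -0.1, -110.7]
contact_force: [-0.1, -0.8, 0.5]
gripper_width: 0.0005
gripper_force: 0.0
```

>>> {"name": "apply_moves", "arguments": {"targets": [[0,0,0,0.002,0,0,0],[0,0,0,0.002,0,0,0],[0,0,0,0,0,0,0],[0,0,-0.002,0,0,0,0],[0,0,-0.002,0,0,0,0],[0,0,-0.002,0,0,0,0],[0,0,-0.002,0,0,0,0]]}}

```text
time_s: 18.93
tcp_pos: [0.4479, 0.078, 0.0786]
eef_rot: [-180.0, 0.0, -110.6]
contact_force: [-2.5, 0.1, 7.5]
gripper_width: -0.0
gripper_force: 3.9
```

>>> {"name": "apply_moves", "arguments": {"targets": [[0,0,-0.002,0,0,0,0],[0,0,-0.002,0,0,0,0],[0,0,-0.002,0,0,0,0],[0,0,-0.002,0,0,0,0],[0,0,-0.002,0,0,0,0],[0,0,-0.002,0,0,0,0],[0,0,-0.002,0,0,0,0],[0,0,-0.002,0,0,0,0]]}}

```text
time_s: 19.6
tcp_pos: [0.4628, 0.0724, 0.0785]
eef_rot: [-180.0, 0.0, -110.7]
contact_force: [-2.4, 0.3, 3.4]
gripper_width: 0.0005
gripper_force: 1.7
```

>>> {"name": "apply_moves", "arguments": {"targets": [[0,0,0,-0.02,0,0,0],[0,0,0,-0.03,0,0,0],[0,-0.04,0,0,0,0,0],[0,-0.04,0,0,0,0,0],[0,-0.04,0,0,0,0,0],[0,-0.04,0,0,0,0,0],[0,-0.04,0,0,0,0,0],[0,0,0,0,0,0,0]]}}

```text
time_s: 20.27
tcp_pos: [0.536, 0.2655, 0.1278]
eef_rot: [-179.9, 0.1, -110.5]
contact_force: [1.6, 0.4, 1.1]
gripper_width: 0.0003
gripper_force: 0.0
```

```bash
python3 - <<'E'
from lin import *
c,im=frames(6);print(measure(c,im),get_state()["time_s"],get_state()["tcp_pos"])
np.savez("c2.npz",im=im)
# independent: profile of brown and brightness across at x=-22 & jaws at z .056, both sides
t=np.arange(108,134,1.)
for s in(1,-1):
  for x,h in((-21,.05),(21,.05),(-13,.06),(13,.06)):
    w=c0+x*X+np.outer(s*t,Y);u,v=proj(c,np.c_[w/1000,np.full(len(w),h)])
    g=cv2.remap(im.astype(np.float32),u[None].astype(np.float32),v[None].astype(np.float32),cv2.INTER_LINEAR)[0]
    print(s,x,((g[:,0]-g[:,2]) if h==.05 else g.mean(1)).round().astype(int).tolist())
E
```

```text
[np.float64(121.76558308432956), np.float64(120.35270072417663)] 20.5667 [0.53270062 0.25860004 0.12828562]
1 -21 [2, 0, -1, -2, -3, -3, 10, 24, 34, 35, 35, 27, 15, 3, 0, -2, -4, -5, -6, -9, -11, -12, 9, 29, 40, 40]
1 21 [-1, -1, -2, -2, -3, 3, 11, 21, 28, 33, 32, 28, 21, 11, 2, -2, -3, -5, -7, -7, -4, 12, 26, 34, 34, 35]
1 -13 [44, 29, 43, 63, 80, 81, 83, 84, 82, 82, 77, 70, 65, 69, 77, 99, 130, 156, 126, 102, 93, 108, 124, 127, 126, 126]
1 13 [33, 40, 52, 66, 77, 80, 80, 80, 78, 75, 69, 62, 55, 59, 66, 80, 114, 145, 149, 134, 119, 113, 110, 109, 109, 111]
-1 -21 [-1, -1, -1, 2, 9, 19, 26, 31, 33, 33, 30, 18, 5, -4, -8, -11, -11, -11, -10, -11, -11, -9, -7, -5, -6, -8]
-1 21 [-1, -1, -1, 3, 12, 22, 27, 32, 31, 26, 22, 10, -2, -10, -10, -10, -11, -11, -12, -11, -9, -8, -6, -5, -7, -9]
-1 -13 [85, 85, 85, 85, 85, 85, 87, 88, 87, 87, 93, 104, 120, 141, 153, 128, 94, 72, 74, 76, 77, 78, 78, 68, 55, 53]
-1 13 [79, 81, 82, 83, 84, 84, 85, 87, 87, 86, 86, 92, 96, 108, 126, 142, 114, 87, 75, 76, 77, 68, 59, 56, 60, 66]
```

Both linings still look short by somewhere between 0.4 and 1 mm. I'll refine this with a blurred-edge profile fit for both the linings and the jaws.

```bash
cat > fit.py <<'E'
from lin import *
from scipy.optimize import curve_fit
from scipy.special import erf
st=lambda t,p,s:.5*(1+erf((t-p)/(s*1.414)))
def run(c,im,zj=.063,dbg=0):
    br=(im[...,0]-im[...,2]).astype(np.float32);gr=im.mean(-1).astype(np.float32);out={}
    for name,ch,R,W,h,xs,t in(("lin",br,122,6.,.05,[*range(-40,-20),*range(21,41)],np.arange(109,126.5,.5)),("jaw",gr,123.5,3.,zj,[*range(-16,-8),*range(9,17)],np.arange(118.5,129,.5))):
        for s in(1,-1):
            res={-1:[],1:[]}
            T={-1:[],1:[]};G={-1:[],1:[]}
            for x in xs:
                e=R-np.sqrt(R*R-x*x);k=np.sqrt(1-(x/R)**2)
                w=c0+x*X+np.outer(s*(t-e),Y);u,v=proj(c,np.c_[w/1000,np.full(len(w),h)])
                g=cv2.remap(ch,u[None].astype(np.float32),v[None].astype(np.float32),cv2.INTER_LINEAR).ravel()
                T[np.sign(x)]+=list(t);G[np.sign(x)]+=list(g)
            o=[]
            for q in(-1,1):
                tt,gg=np.array(T[q]),np.array(G[q])
                f=lambda t,p,a,b,cc,sg,W=W:a+(b-a)*st(t,p-W/2,sg)+(cc-b)*st(t,p+W/2,sg)
                pk=tt[np.argmax(gg)] 
                po,_=curve_fit(f,tt,gg,[np.median(tt[gg>np.percentile(gg,80)]),gg[tt<tt.min()+1].mean(),gg.max(),gg[tt>tt.max()-1].mean(),1.2])
                o.append(po)
            m=np.mean([p[0] for p in o]);out[name+("L" if s>0 else "R")]=m+(W/2 if name=="lin" else -W/2)
            if dbg: print(name,s,np.round(o,2).tolist())
    return {k:round(float(v),2) for k,v in out.items()}
E
python3 - <<'E'
from fit import *
im=np.load("c2.npz")["im"];r=run(b,im,dbg=1);print(r,"gapL",r["jawL"]-r["linL"],"gapR",r["jawR"]-r["linR"])
c=dict(np.load("c1.npz"));print("c1",run(b,c["frame"].astype(float)));print("c0",run(b,b["frame"].astype(float)))
E
```

```text
lin 1 [[118.77, -1.3, 32.77, -6.07, 1.09], [119.02, -0.71, 34.24, -6.66, 1.3]]
lin -1 [[117.82, -1.74, 41.83, -11.65, 1.96], [117.4, -1.11, 34.8, -10.59, 1.22]]
jaw 1 [[124.48, 67.21, 129.02, 100.31, 0.67], [124.87, 56.4, 157.9, 112.79, 1.22]]
jaw -1 [[122.47, 87.16, 157.87, 75.34, 1.16], [123.07, 87.05, 157.7, 75.86, 1.15]]
{'linL': 121.89, 'linR': 120.61, 'jawL': 123.18, 'jawR': 121.27} gapL 1.2900000000000063 gapR 0.6599999999999966
c1 {'linL': 116.96, 'linR': 115.73, 'jawL': 123.18, 'jawR': 121.2}
c0 {'linL': 116.39, 'linR': 116.68, 'jawL': 123.15, 'jawR': 121.18}
```

Mean gap is about 0.9 mm, and the lever stop sits at the same angle to the shoe both times. I'll roll about 17 mm more.

>>> {"name": "apply_moves", "arguments": {"targets": [[0,0.04,0.004,0,0,0,0],[0,0.04,0.004,0,0,0,0],[0,0.04,0.004,0,0,0,0],[0,0.04,0.004,0,0,0,0],[0,0.04,0.004,0,0,0,0],[0,0,0,0,0,0,0],[0,0,0,0.025,0,0,0],[0,0,0,0.015,0,0,0],[0,0,0,0.006,0,0,0],[0,0,0,0,0,0,0],[0,0,0,0,0,0,0]]}}

```text
time_s: 21.48
tcp_pos: [0.4439, 0.0793, 0.0828]
eef_rot: [-180.0, -0.0, -110.7]
contact_force: [-0.8, 0.3, 0.2]
gripper_width: 0.0004
gripper_force: 0.0
```

>>> {"name": "apply_moves", "arguments": {"targets": [[0,0,0,0.002,0,0,0],[0,0,0,0.002,0,0,0],[0,0,0,0,0,0,0]]}}

```text
time_s: 21.73
tcp_pos: [0.4443, 0.0799, 0.0787]
eef_rot: [-180.0, 0.1, -110.6]
contact_force: [0.2, -0.5, 2.2]
gripper_width: 0.0004
gripper_force: 0.9
```

>>> {"name": "apply_moves", "arguments": {"targets": [[0,0,0,0.001,0,0,0],[0,0,0,0,0,0,0],[0,0,-0.002,0,0,0,0],[0,0,-0.002,0,0,0,0],[0,0,-0.002,0,0,0,0],[0,0,-0.002,0,0,0,0],[0,0,-0.002,0,0,0,0],[0,0,-0.002,0,0,0,0],[0,0,-0.002,0,0,0,0],[0,0,-0.002,0,0,0,0],[0,0,-0.001,0,0,0,0],[0,0,0,0,0,0,0]]}}

```text
time_s: 22.73
tcp_pos: [0.4608, 0.0738, 0.0784]
eef_rot: [-179.9, 0.1, -110.6]
contact_force: [-0.2, -2.3, 9.5]
gripper_width: 0.0006
gripper_force: 4.7
```

>>> {"name": "apply_moves", "arguments": {"targets": [[0,0,0,-0.02,0,0,0],[0,0,0,-0.03,0,0,0],[0,-0.04,0,0,0,0,0],[0,-0.04,0,0,0,0,0],[0,-0.04,0,0,0,0,0],[0,-0.04,0,0,0,0,0],[0,-0.04,0,0,0,0,0],[0,0,0,0,0,0,0],[0,0,0,0,0,0,0]]}}

```text
time_s: 23.48
tcp_pos: [0.5304, 0.2626, 0.1265]
eef_rot: [180.0, -0.1, -110.5]
contact_force: [-0.5, -1.0, -0.2]
gripper_width: 0.0005
gripper_force: 0.0
```

```bash
python3 - <<'E'
from fit import *
c,im=frames(6);r=run(c,im,dbg=1);print(measure(c,im),r,"gapL",r["jawL"]-r["linL"],"gapR",r["jawR"]-r["linR"],get_state()["time_s"])
np.savez("c3.npz",im=im)
f=np.clip(im,0,255).astype(np.uint8);save("t6",np.hstack([f[160:195,236:271],f[194:229,328:363]]),11)
E
```

```text
lin 1 [[119.54, -1.55, 32.62, -5.15, 1.15], [119.91, -1.04, 34.21, -6.91, 1.4]]
lin -1 [[118.64, -1.31, 43.6, -12.63, 2.04], [118.21, -0.89, 36.05, -11.18, 1.43]]
jaw 1 [[124.49, 67.28, 128.65, 100.54, 0.67], [124.92, 61.25, 153.27, 115.01, 1.09]]
jaw -1 [[122.46, 87.17, 157.43, 75.42, 1.14], [123.05, 87.33, 159.49, 75.79, 1.19]]
[np.float64(122.60524131254974), np.float64(121.16994607569166)] {'linL': 122.73, 'linR': 121.43, 'jawL': 123.2, 'jawR': 121.26} gapL 0.46999999999999886 gapR -0.1700000000000017 23.7833
```

View pics/t6.png

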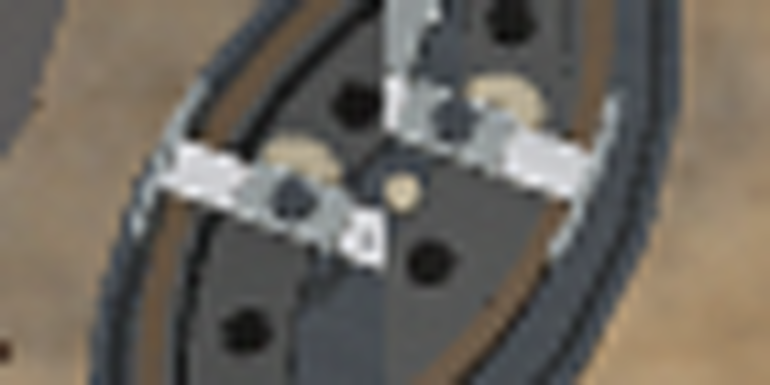

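The image shows both linings in line with the jaws: left jaw near (160,165), right jaw near (590,180). The mean gap is about 0.1 mm, the lever is home and the arm is clear.

```bash
python3 -c "
from plant import close_job
print(close_job())"
```

```text
the job is handed in; nothing more can be done
None
```

I pushed the lever home, rolled the wheel until both linings averaged within about 0.1 mm of the jaws (left measured 0.5 mm short, right 0.2 mm past), touched no other tools, and handed the job in at about 24 s; the fingertip pressed the wheel at up to 37 N on the first roll and 18 N on the second, over the 5–15 N advised.

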